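# Finish a pinwheel layer of cartons on the inspection bench

### The job

Finish the single layer of four cartons on the small pallet slab: first slide the slipped carton along the slab, without lifting it, back home up to the side of its seated neighbour. Then set down (do not drop or let fall) the carton from the table and the one from the sloped rest in the two free places, so that all four lie flat in a neat pinwheel, straight, flush with the slab's edges, with the open square in the middle. Leave the bin, the steel V-block and the mouse where they are.

Things in the scene. Friction and masses are not known exactly. Their poses are not given: they have to be found in the camera images.
- slab: fixed pallet slab, plywood on runners, 160 x 160 mm, top 30 mm above the table. Origin: centre of its underside, z up, x and y along its edges. Pinwheel: each carton lies along one edge, outer long side and one short end flush with the slab's edges, the other end up to the inner long side of the next carton (4 mm gaps), leaving an open 59 mm square in the middle
- carton_seated: plain brown cardboard carton with a pale tape strip along its top, 105 (its x) x 50 (its y) x 45 mm high (its z), about 0.25 kg; origin at the centre of its underside. It stands in its right place on the slab already (along the slab's +x edge) and shows which way round the pinwheel goes
- carton_slipped: plain brown cardboard carton with a pale tape strip along its top, 105 (its x) x 50 (its y) x 45 mm high (its z), about 0.25 kg; origin at the centre of its underside. It lies on the slab along the slab's -y edge but has slipped 28 to 42 mm out of its place towards the slab's -x side and overhangs that edge; its place is straight along its length, with its end up to the side of carton_seated
- carton_flat: plain brown cardboard carton with a pale tape strip along its top, 105 (its x) x 50 (its y) x 45 mm high (its z), about 0.25 kg; origin at the centre of its underside. It lies flat on the table to one side of the slab
- carton_sloped: plain brown cardboard carton with a pale tape strip along its top, 105 (its x) x 50 (its y) x 45 mm high (its z), about 0.25 kg; origin at the centre of its underside. It lies on the sloped rest, tipped 30 degrees, its length down the slope, its lower end on the rest's lip. It fits either way round and either of the two free places
- rest: fixed aluminium sloped rest, 90 mm wide, its plate 140 mm long, rising 30 degrees from horizontal towards its +x (it faces its -x, roughly towards the robot, and up); a lip 12 mm high crosses the lower end; top edge 82 mm above the table. Origin: middle of its foot on the table, z up. It and carton_flat may swap sides from one start to the next
- place_slipped (a point): on the slab's top: where the centre of carton_slipped's underside belongs, its length along the slab's x; 27 mm to the slab's -x and 54.5 mm to its -y from the slab's centre
- place_seated (a point): on the slab's top: place of carton_seated, length along the slab's y; 54.5 mm to +x, 27 mm to -y from the slab's centre
- place_c (a point): on the slab's top: free place along the +y edge, carton length along the slab's x; 27 mm to +x, 54.5 mm to +y from the slab's centre. The inner long side is open only at its -x half, over the middle square: carton_seated's end blocks the other half
- place_d (a point): on the slab's top: free place along the -x edge, carton length along the slab's y; 54.5 mm to -x, 27 mm to +y from the slab's centre. Its inner long side is open at its -y half, over the middle square; the carton in place_c blocks the other half
- bin: bystander: open blue plastic parts bin, 110 x 160 x 60 mm high, beyond the slab to the right; origin at the centre of its underside
- vblock: bystander: steel V-block, 60 x 45 x 44 mm high, 0.6 kg, beyond the slab; origin at the centre of its underside
- mouse: bystander: black computer mouse, 105 x 60 x 24 mm, on its mat; origin at the centre of its underside

How it is judged:
On the way, in this order (a step that is already met when the one before it is completed fails the run):
1. the slipped carton is slid home first, before another carton comes over the slab (distance between carton_slipped and place_slipped below 0.008 m and angle between the x axis of carton_slipped and the x axis of slab, either way round below 0.08 rad and angle between each of carton_slipped, carton_seated's own z axis and vertical below 0.06 rad and distance between carton_seated and place_seated below 0.008 m and angle between the x axis of carton_seated and the y axis of slab, either way round below 0.08 rad and horizontal distance between each of carton_flat, carton_sloped and slab above 0.14 m), for 0.2 s.
2. all four cartons lie in the pinwheel (distance between carton_slipped and place_slipped below 0.008 m and angle between the x axis of carton_slipped and the x axis of slab, either way round below 0.08 rad and angle between each of carton_slipped, carton_seated's own z axis and vertical below 0.06 rad and distance between carton_seated and place_seated below 0.008 m and angle between the x axis of carton_seated and the y axis of slab, either way round below 0.08 rad and ((distance between carton_flat and place_c below 0.008 m and angle between the x axis of carton_flat and the x axis of slab, either way round below 0.08 rad and angle between each of carton_flat, carton_sloped's own z axis and vertical below 0.06 rad and distance between carton_sloped and place_d below 0.008 m and angle between the x axis of carton_sloped and the y axis of slab, either way round below 0.08 rad) or (distance between carton_sloped and place_c below 0.008 m and angle between the x axis of carton_sloped and the x axis of slab, either way round below 0.08 rad and angle between each of carton_sloped, carton_flat's own z axis and vertical below 0.06 rad and distance between carton_flat and place_d below 0.008 m and angle between the x axis of carton_flat and the y axis of slab, either way round below 0.08 rad))), for 0.2 s.
At the end, for the whole second after the job is handed in: carton_slipped at place_slipped, carton_seated at place_seated, and the other two, either way round, one at place_c and one at place_d: each within 8 mm of its place, its length within 0.08 rad (4.6 degrees) of its slab edge, flat within 0.06 rad, released and at rest (all of step 2 and linear speed of each of carton_slipped, carton_seated, carton_flat, carton_sloped below 0.02 m/s and contact force between the fingers and carton_slipped below 0.1 N and contact force between the fingers and carton_seated below 0.1 N and contact force between the fingers and carton_flat below 0.1 N and contact force between the fingers and carton_sloped below 0.1 N); the robot touches nothing.
It fails at once if the slipped carton lifted off the slab (its origin more than 12 mm above the slab's top) (height (world z) of carton_slipped above 0.042 m).
It fails at once if a carton dropped or let tip over (faster than 0.45 m/s, or turning faster than 5 rad/s, while not held) ((linear speed of carton_flat above 0.45 m/s and not (contact force between carton_flat and the fingers above 0.05 N)) or (angular speed of carton_flat above 5 rad/s and not (contact force between carton_flat and the fingers above 0.05 N)) or (linear speed of carton_sloped above 0.45 m/s and not (contact force between carton_sloped and the fingers above 0.05 N)) or (angular speed of carton_sloped above 5 rad/s and not (contact force between carton_sloped and the fingers above 0.05 N))).
It fails at once if the bin, V-block or mouse moved more than 20 mm (distance of any of bin, vblock, mouse from where it was at the start of the episode above 0.02 m).
It also fails if it takes over 59 s, if anything falls off the work surface, if the arm or the gripper's body presses on something with over 40 N, if the wrist force passes 120 N, or if a joint passes its speed limit or range.

### The arm

A 6-joint arm with a two-finger parallel gripper is mounted at the origin on the work surface. World frame = base frame: x ahead of the robot, y to its left, z up, the work surface at z = 0. Lengths are in m, angles in rad, forces in N, time in s.
With the tool pointing down it reaches from about 0.425 to 0.95 m from the base axis. Payload 3.5 kg.
Tool frame: the origin (TCP) lies midway between the tips of the shut fingers; the grasp point (between the pads) lies 19 mm behind it; z points along the fingers, y is the line along which they close (so a half turn about z gives the same grasp; the last joint's range is limited). The gripper opens to 85 mm and grips with 20 to 120 N. Pads are 22 mm wide; open, the fingers measure 114 mm over their backs; the gripper's body (76 mm by 85 mm) begins 54 mm behind the grasp point. The pads swing forward as they close: fully open they stand 13 mm farther back than shut.
Start: joints at [1.109, 0.286, 1.577, -0, 1.279, -0.15], TCP at [0.207, 0.642, 0.231] pointing down, gripper open.
Joint ranges: [-2.77, 2.77], [-0.9, 2.22], [0.21, 2.48], [-1.53, 4.67], [0.24, 2.81], [-2.84, 2.84]. Speed limits (rad/s): [2.79, 2.79, 3.14, 3.14, 3.14, 3.14].

### API

Orientations are given as a unit quaternion [x, y, z, w].
In Python, from plant import ctrl gives the robot as it stands. The module is installed in compiled form; this text tells all that it offers.
- The arm moves only by the shell command python3 -m inch 'ROWS' [FORCE]. ROWS is JSON, a list of rows, each a list of 5 numbers: the closure, from 0 (fully open) to 1 (shut), then the shift along the tool's x, y, z in m, then the turn about the tool's z in degrees. A call has 1 to 5 rows; each row is the pose to reach, as a shift and turn from the pose commanded when the call began, along the tool's axes at that moment; what a row does not reach only later rows make up. A row lasts 1/12 s, in which the tool goes at most 41.7 mm and 7.16 degrees, less where a joint would pass 70% of its speed; a pose out of reach is approached as far as the arm can. A call with a gripper value outside its range is refused whole. The fingers move at their own pace and stop on an object; FORCE is the grip in N (left out, the last holds). Time passes only in rows, so rows that repeat a pose let the fingers close. It gives the time, the measured TCP pose, the force, the opening and the grip force at its end, in the units of the state.
- ctrl.get_state(): the state, without advancing time (a new reading comes with each control period).
- ctrl.read_camera(name): name is "scene" or "side" or "wrist"; returns a dict with "pixels" (480x640x3 uint8, red, green, blue), "depth" (480x640 float32, m along the optical axis (not along the pixel's ray), 0 where there is no reading), "fx", "fy", "cx", "cy" (pixels), "xyz" and "rotation" of the camera in the world; the wrist camera has in their place "mount" (4x4, takes a point from camera to tool coordinates, whose origin is the TCP and whose axes are the flange's). Camera axes: x right, y down, z forward; pixel columns grow to the right and rows downward; lengths in m; the calibration is good to about 2 mm. A picture is of the moment at which its call begins: read the wrist's pose just before it.
- ctrl.sign_off(): hands the job in; it is judged then, once.
Trained networks look in a picture, given as the dict that the camera call returned (one of the last four; its "shot" number tells which), for a name from the list of things; names that differ only in an ending like _2 or _b are one class to them, and where a whole thing is asked for, a point or a joint stands for the part that bears it (a point fixed in the world has none). Each returns a list of dicts, best first, with "score" (0 to 1); they miss things now and then, are a little off and sometimes report something else, mostly with a low value. They report only what shows in the picture. A call takes as long as a camera call.
- ctrl.spot_in(query, picture): "at" ([column, row] in pixels, amid what is visible of it).
- ctrl.tip_of(query, picture): "at" ([column, row] in pixels: a listed point, or the origin of a listed thing).
The state is a dict: "time": time; "qpos": joint angles; "dq": joint speeds; "joint_efforts": joint torques, N m; "eef_pos": TCP position; "tcp_rot": TCP orientation; "contact_force": force on the tool from outside, world axes, zero at the start; "wrist_torque": the same for the moment, N m; "opening": opening from 0.0 (shut) to 1.0 (fully open); "finger_force": force on a finger pad.
Only numpy, scipy, OpenCV 4.12 (cv2) and the standard library are available. Lean on these libraries where they do the work, as an engineer would, in place of code of your own. Each camera call takes 0.05 s, during which the arm holds its last target. There are 200 camera calls.

## Working session

There is one attempt and no reset: what is moved stays moved. The work goes in short steps, Python scripts to look and compute and a shell command to move; the robot and the scene stay as the last step left them, time stands still between calls to the robot, and variables do not carry over. Pictures are saved under pics/ and viewed, at most 10 in all, crops included, and the job is handed in when it is done.

```bash
mkdir -p pics
cat > h.py <<'E'
import numpy as np, cv2
from plant import ctrl
from scipy.spatial.transform import Rotation as R
def cam(n):
    s=ctrl.get_state(); c=ctrl.read_camera(n); c["_s"]=s
    if "mount" in c:
        T=np.eye(4); T[:3,:3]=R.from_quat(s["tcp_rot"]).as_matrix(); T[:3,3]=s["eef_pos"]; c["_T"]=T@np.array(c["mount"])
    else:
        T=np.eye(4); r=np.array(c["rotation"]); T[:3,:3]=r if r.shape==(3,3) else R.from_quat(r).as_matrix(); T[:3,3]=c["xyz"]; c["_T"]=T
    return c
def cloud(c):
    v,u=np.mgrid[:480,:640]; d=c["depth"]
    P=np.stack([(u-c["cx"])/c["fx"]*d,(v-c["cy"])/c["fy"]*d,d],-1)
    W=P@c["_T"][:3,:3].T+c["_T"][:3,3]; W[d==0]=np.nan
    return W
def save(c,n): cv2.imwrite("pics/"+n,c["pixels"][:,:,::-1])
E
python3 - <<'E'
from h import *
for n in ("scene","side","wrist"):
    c=cam(n); save(c,n+"0.png"); W=cloud(c); print(n,c["_T"].round(3).tolist())
    for q in ("slab","carton_seated","rest","bin","vblock","mouse"):
        for f in (ctrl.spot_in,ctrl.tip_of):
            for r in f(q,c)[:4]:
                a=np.array(r["at"]); i,j=int(a[1]),int(a[0]); print(q,f.__name__,a.round(0),round(r["score"],2),W[min(i,479),min(j,639)].round(3))
print(ctrl.get_state())
E
```

```text
scene [[-0.338, 0.801, -0.494, 1.071], [0.941, 0.293, -0.168, 0.133], [0.01, -0.522, -0.853, 0.817], [0.0, 0.0, 0.0, 1.0]]
slab call [347. 228.] 0.61 [0.582 0.014 0.03 ]
slab call [329. 236.] 0.95 [ 0.637 -0.002  0.075]
carton_seated call [307. 242.] 0.67 [ 0.661 -0.034  0.074]
carton_seated call [344. 230.] 0.28 [0.589 0.012 0.032]
carton_seated call [306. 250.] 0.74 [ 0.674 -0.033  0.068]
rest call [516. 246.] 0.64 [0.494 0.326 0.004]
rest call [518. 240.] 0.79 [0.533 0.309 0.081]
bin call [156. 250.] 0.69 [ 0.736 -0.311  0.003]
bin call [160. 260.] 0.94 [ 0.752 -0.293  0.004]
vblock call [342. 336.] 0.56 [0.782 0.073 0.023]
vblock call [343. 341.] 0.88 [0.799 0.078 0.044]
vblock call [350. 245.] 0.71 [0.617 0.031 0.032]
mouse call [473. 371.] 0.58 [0.766 0.291 0.025]
mouse call [472. 370.] 0.92 [0.765 0.289 0.025]
side [[-0.971, -0.152, 0.186, 0.38], [-0.24, 0.661, -0.711, 0.827], [-0.015, -0.735, -0.678, 0.877], [0.0, 0.0, 0.0, 1.0]]
slab call [333. 265.] 0.66 [0.584 0.017 0.031]
slab call [332. 263.] 0.97 [0.588 0.01  0.027]
slab call [312. 242.] 0.3 [0.633 0.002 0.074]
carton_s
[... 1011 characters left out ...]
 0.016]
{'time': 1.95, 'qpos': array([ 1.10900266e+00,  2.86303129e-01,  1.57667299e+00,  7.59399888e-06,
        1.27858194e+00, -1.50007748e-01]), 'dq': array([-0.00178599, -0.00110564,  0.00175098,  0.00074183,  0.00197005,
        0.0008634 ]), 'joint_efforts': array([-5.08501089e-04, -4.05950975e+01, -2.92930287e+01, -7.36532388e-05,
        6.69696165e-04,  8.72349744e-06]), 'eef_pos': array([0.20703839, 0.6424665 , 0.23133742]), 'tcp_rot': array([1.55263374e-01, 9.87873111e-01, 1.75861861e-05, 1.74087979e-06]), 'contact_force': array([0.16468633, 0.97621689, 0.06843117]), 'wrist_torque': array([-0.01996833,  0.01158203,  0.01119029]), 'finger_force': 0.0, 'opening': 1.000809218226256}
```

View pics/scene0.png

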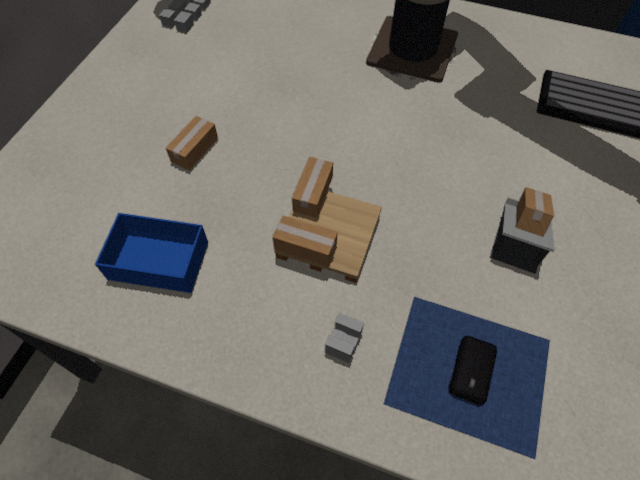

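View pics/side0.png

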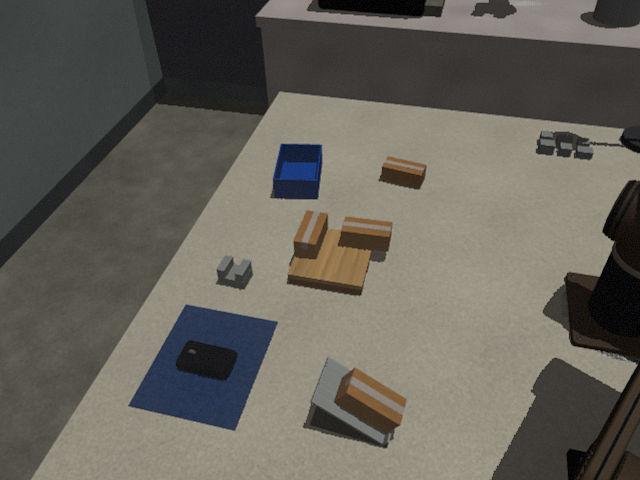

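```bash
cat > m.py <<'E'
from h import *
def rect(P,zlo,zhi,box,bw=None):
    """min-area rect of points within z band and xy box, cleaned on a 1.5 mm grid"""
    m=(P[:,2]>zlo)&(P[:,2]<zhi)&(P[:,0]>box[0])&(P[:,0]<box[1])&(P[:,1]>box[2])&(P[:,1]<box[3])
    Q=P[m]; s=0.002; g=((Q[:,:2]-[box[0],box[2]])/s).astype(int)
    im=np.zeros((int((box[1]-box[0])/s)+2,int((box[3]-box[2])/s)+2),np.uint8); im[g[:,0],g[:,1]]=255
    im=cv2.morphologyEx(im,cv2.MORPH_CLOSE,np.ones((5,5))); im=cv2.morphologyEx(im,cv2.MORPH_OPEN,np.ones((7,7)))
    out=[]
    n,L,st,_=cv2.connectedComponentsWithStats(im)
    for k in range(1,n):
        if st[k,4]<250: continue
        sel=L[g[:,0],g[:,1]]==k
        (c,(w,h),a)=cv2.minAreaRect(Q[sel][:,:2].astype(np.float32))
        if w<h: w,h,a=h,w,a+90
        a=(a+90)%180-90
        out.append((np.round(c,4),round(w,4),round(h,4),round(a,1),round(float(np.median(Q[sel][:,2])),4)))
    return out
E
python3 - <<'E'
from m import *
for n in ("scene","side"):
    W=cloud(cam(n)).reshape(-1,3); W=W[~np.isnan(W).any(1)]; np.save(n+".npy",W); print(n)
    print(" top",rect(W,.066,.085,(.4,.8,-.2,.15)))
    print(" slab",rect(W,.022,.038,(.4,.8,-.2,.15)))
    print(" flat",rect(W,.036,.054,(.3,.8,-.4,-.13)))
    print(" rest",rect(W,.02,.14,(.3,.65,.2,.5)))
    print(" bin",rect(W,.05,.07,(.6,.95,-.5,-.15)),"vb",rect(W,.03,.06,(.68,.95,0,.2)))
E
```

```text
scene
 top [(array([ 0.5311, -0.0723]), 0.1081, 0.0508, 2.4, 0.0754), (array([ 0.6493, -0.0431]), 0.1058, 0.0527, 90.0, 0.0754)]
 slab [(array([ 0.5933, -0.0159]), 0.1616, 0.1594, 0.2, 0.0305)]
 flat [(array([ 0.489, -0.359]), 0.1064, 0.0525, -9.0, 0.0454)]
 rest [(array([0.4617, 0.3317]), 0.147, 0.0905, -4.0, 0.075)]
 bin [] vb []
side
 top [(array([ 0.526 , -0.0691]), 0.1048, 0.0547, 3.2, 0.0739), (array([ 0.6447, -0.0405]), 0.1067, 0.0511, 89.6, 0.074)]
 slab [(array([ 0.589 , -0.0127]), 0.1614, 0.1603, 89.7, 0.0292)]
 flat [(array([ 0.4836, -0.3558]), 0.1055, 0.0545, -7.7, 0.0437)]
 rest [(array([0.4583, 0.3335]), 0.1456, 0.0925, -4.0, 0.0691)]
 bin [] vb []
```

```bash
python3 -m inch '[[0,-0.134,-0.148,0,-17.87],[0,-0.134,-0.148,0,-17.87],[0,-0.134,-0.148,0,-17.87],[0,-0.134,-0.148,0,-17.87],[0,-0.134,-0.148,0,-17.87]]' 40
python3 -m inch '[[0,-0.08,-0.177,0,0],[0,-0.08,-0.177,0,0],[0,-0.08,-0.177,0,0],[0,-0.08,-0.177,0,0],[0,-0.08,-0.177,0,0]]'
python3 -m inch '[[0,-0.08,-0.177,0,0],[0,-0.08,-0.177,0,0],[0,-0.08,-0.177,0,0],[0,-0.08,-0.177,0,0],[0,-0.08,-0.177,0,0]]'
python3 -m inch '[[0,-0.08,-0.177,0,0],[0,-0.08,-0.177,0,0],[0,-0.08,-0.177,0,0],[0,-0.08,-0.177,0,0],[0,-0.08,-0.177,0,0]]'
```

```text
time: 2.47
eef_pos: [0.2898, 0.4582, 0.2313]
tcp_rot: [-0.0, 1.0, -0.0, 0.0]
contact_force: [0.9, 1.0, -0.9]
opening: 1.003
finger_force: 0.0
time: 2.88
eef_pos: [0.37, 0.2808, 0.2316]
tcp_rot: [0.001, 1.0, -0.0, 0.001]
contact_force: [0.1, 0.3, 0.5]
opening: 1.001
finger_force: 0.0
time: 3.3
eef_pos: [0.4502, 0.1035, 0.2319]
tcp_rot: [0.001, 1.0, -0.0, 0.001]
contact_force: [0.5, 0.0, 0.3]
opening: 1.0
finger_force: 0.0
time: 3.72
eef_pos: [0.5302, -0.074, 0.2317]
tcp_rot: [0.001, 1.0, -0.001, 0.001]
contact_force: [-0.2, 0.8, -0.4]
opening: 1.002
finger_force: 0.0
```

Run:
```python
from m import *
c=cam("wrist"); save(c,"w1.png"); print(c["_s"]["eef_pos"])
W=cloud(c).reshape(-1,3); W=W[~np.isnan(W).any(1)]; np.save("w1.npy",W)
print(" top",rect(W,.066,.085,(.4,.8,-.2,.15)))
print(" slab",rect(W,.022,.038,(.4,.8,-.2,.15)))
```

```text
[ 0.53024536 -0.07397477  0.23166845]
 top [(array([ 0.5272, -0.0717]), 0.1054, 0.0501, 2.3, 0.0744), (array([ 0.6456, -0.0429]), 0.1054, 0.051, -89.8, 0.0743)]
 slab [(array([ 0.572 , -0.0009]), 0.1625, 0.1543, -22.3, 0.0293)]
```

View pics/w1.png

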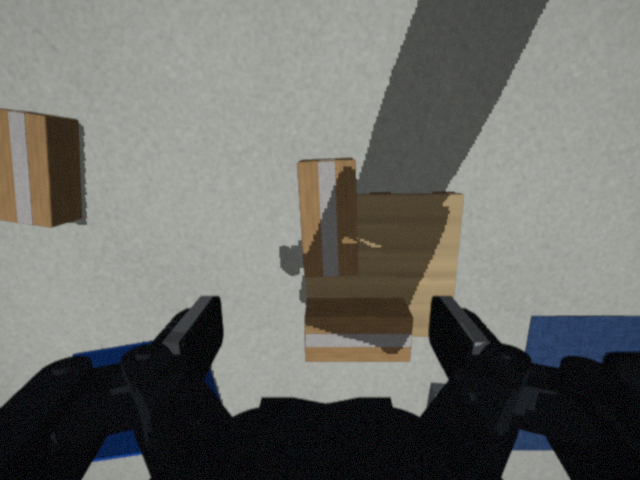

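```bash
python3 -m inch '[[0,0,0.0025,0.1,-2.4],[0,0,0.0025,0.195,-2.4],[0,0,0.0025,0.195,-2.4],[0,0,0.0025,0.195,-2.4],[0,0,0.0025,0.195,-2.4]]' 30
python3 -m inch '[[0,0,0,0,0],[1,0,0,0,0],[1,0,0,0,0],[1,0,0,0,0],[1,0,0,0,0]]' 30
python3 -m inch '[[1,0,0,0,0],[1,0,0,0,0],[1,0,0,0,0]]'
```

```text
time: 4.18
eef_pos: [0.5269, -0.0671, 0.0326]
tcp_rot: [-0.021, 1.0, 0.001, -0.002]
contact_force: [-0.4, 0.6, -0.0]
opening: 1.002
finger_force: 0.0
time: 4.6
eef_pos: [0.5319, -0.0689, 0.0398]
tcp_rot: [-0.021, 1.0, -0.001, 0.003]
contact_force: [0.4, -0.8, 7.2]
opening: 0.577
finger_force: 33.2
time: 4.85
eef_pos: [0.5319, -0.0689, 0.0398]
tcp_rot: [-0.021, 1.0, -0.001, 0.003]
contact_force: [0.0, -0.9, 7.3]
opening: 0.585
finger_force: 33.1
```

```bash
python3 -m inch '[[1,-0.006,0,-0.001,0.4],[1,-0.014,-0.0005,-0.002,0.9],[1,-0.022,-0.001,-0.002,1.5],[1,-0.03,-0.001,-0.002,2.0],[1,-0.036,-0.0015,-0.002,2.4]]'
python3 -m inch '[[1,0,0,0,0],[1,0,0,0,0]]'
python3 - <<'E'
from m import *
for n in ("scene","side"):
    W=cloud(cam(n)).reshape(-1,3); W=W[~np.isnan(W).any(1)]; print(n)
    print(" top",rect(W,.066,.08,(.4,.8,-.2,.15)))
E
```

```text
time: 5.27
eef_pos: [0.5666, -0.0681, 0.0399]
tcp_rot: [0.0, 1.0, -0.0, 0.0]
contact_force: [-5.0, 0.5, 9.3]
opening: 0.582
finger_force: 33.5
time: 5.43
eef_pos: [0.5678, -0.0684, 0.0398]
tcp_rot: [0.0, 1.0, -0.001, 0.003]
contact_force: [2.7, 0.9, 4.1]
opening: 0.582
finger_force: 32.9
scene
 top [(array([ 0.6139, -0.0433]), 0.1226, 0.105, -0.0, 0.0754)]
side
 top [(array([ 0.5339, -0.0659]), 0.0517, 0.0477, 90.0, 0.0738), (array([ 0.6311, -0.0404]), 0.1067, 0.0778, 89.7, 0.0741)]
```

```bash
python3 -m inch '[[0,0,0,0,0],[0,0,0,0,0],[0,0,0,0,0],[0,0,0,-0.03,0],[0,0,0,-0.07,0]]'
python3 -m inch '[[0,0,0,-0.04,0],[0,0,0,-0.08,0],[0,0.01,-0.04,-0.11,0],[0,0.02,-0.08,-0.11,0],[0,0.03,-0.12,-0.11,0]]'
python3 -m inch '[[0,0.05,-0.17,0,7],[0,0.05,-0.17,0,7],[0,0.05,-0.17,0,7],[0,0.05,-0.17,0,7],[0,0.05,-0.17,0,7]]'
python3 -m inch '[[0,0,0,0,0],[0,0,0,0,0],[0,0,0,0,0]]'
python3 - <<'E'
from m import *
for n in ("scene","side","wrist"):
    c=cam(n); save(c,n+"2.png")
    W=cloud(c).reshape(-1,3); W=W[~np.isnan(W).any(1)]; print(n,c["_s"]["eef_pos"],c["_s"]["tcp_rot"])
    print(" top",rect(W,.066,.08,(.4,.8,-.2,.15)))
    print(" slab",rect(W,.022,.038,(.4,.8,-.2,.15)))
    print(" flat",rect(W,.036,.054,(.3,.8,-.5,-.25)))
E
```

```text
time: 5.95
eef_pos: [0.5605, -0.0668, 0.1033]
tcp_rot: [0.0, 1.0, 0.002, -0.006]
contact_force: [1.6, -0.9, -0.8]
opening: 1.001
finger_force: 0.0
time: 6.37
eef_pos: [0.5374, -0.1821, 0.2212]
tcp_rot: [-0.001, 1.0, -0.001, 0.002]
contact_force: [0.5, -0.2, -0.5]
opening: 0.999
finger_force: 0.0
time: 6.78
eef_pos: [0.4842, -0.3559, 0.2171]
tcp_rot: [0.063, 0.998, -0.0, -0.001]
contact_force: [0.3, 0.5, 0.2]
opening: 0.996
finger_force: 0.0
time: 7.03
eef_pos: [0.487, -0.3496, 0.2175]
tcp_rot: [0.06, 0.998, 0.001, -0.001]
contact_force: [0.3, -0.6, 0.7]
opening: 1.002
finger_force: 0.0
scene [ 0.48703816 -0.34962209  0.21746511] [ 6.04813486e-02  9.98168809e-01  8.46896942e-04 -5.63265592e-04]
 top [(array([ 0.5949, -0.0429]), 0.1626, 0.1052, -0.3, 0.0754)]
 slab [(array([0.5939, 0.0094]), 0.1622, 0.1083, 0.5, 0.0306)]
 flat [(array([ 0.4896, -0.3592]), 0.107, 0.0527, -8.5, 0.0454)]
side [ 0.48731894 -0.34939966  0.21772072] [ 6.00662923e-02  9.98194119e-01  6.26076317e-04 -3.85432324e-04]
 top [(array([ 0.5896, -0.0399]), 0.1605, 0.1078, -0.2, 0.074)]
 slab [(array([0.5894, 0.0105]), 0.1601, 0.1137, 0.5, 0.0292)]
 flat [(array([ 0.483 , -0.3559]), 0.1053, 0.0558, -8.5, 0.0435)]
wrist [ 0.48746761 -0.34938623  0.21791571] [ 5.98879220e-02  9.98204980e-01  4.39674261e-04 -2.47377223e-04]
 top [(array([ 0.598, -0.085]), 0.1443, 0.0281, 2.3, 0.0739)]
 slab []
 flat [(array([ 0.4846, -0.3588]), 0.1055, 0.05, -9.1, 0.0445)]
```

```bash
python3 -m inch '[[0,0.0188,-0.0083,0.035,1.7],[0,0.0188,-0.0083,0.075,1.7],[0,0.0188,-0.0083,0.11,1.7],[0,0.0188,-0.0083,0.14,1.7],[0,0.0188,-0.0083,0.17,1.7]]' 50
python3 -m inch '[[0,0,0,0.02,0],[0,0,0,0.035,0],[0,0,0,0.0395,0],[0,0,0,0.0395,0],[0,0,0,0.0395,0]]'
python3 -m inch '[[1,0,0,0,0],[1,0,0,0,0],[1,0,0,0,0],[1,0,0,0,0],[1,0,0,0,0]]' 50
python3 -m inch '[[1,0,0,0,0]]'
```

```text
time: 7.6
eef_pos: [0.4675, -0.3557, 0.0467]
tcp_rot: [0.075, 0.997, 0.0, -0.0]
contact_force: [0.6, 0.6, 0.0]
opening: 1.002
finger_force: 0.0
time: 8.02
eef_pos: [0.4681, -0.3571, 0.0096]
tcp_rot: [0.075, 0.997, -0.0, 0.0]
contact_force: [-0.5, -0.5, -0.0]
opening: 0.998
finger_force: 0.0
time: 8.43
eef_pos: [0.4681, -0.358, 0.0103]
tcp_rot: [0.076, 0.997, -0.001, 0.001]
contact_force: [-0.9, 1.3, 5.2]
opening: 0.574
finger_force: 54.1
time: 8.52
eef_pos: [0.4681, -0.3579, 0.0103]
tcp_rot: [0.076, 0.997, -0.001, 0.001]
contact_force: [0.4, 1.0, 5.6]
opening: 0.575
finger_force: 54.3
```

```bash
python3 -m inch '[[1,0,0,-0.015,0],[1,0,0,-0.04,0],[1,0,0,-0.075,0],[1,0,0,-0.105,0],[1,0,0,-0.12,0]]' 
python3 -m inch '[[1,-0.005,0.03,0,0],[1,-0.012,0.07,0,0],[1,-0.019,0.11,0,0],[1,-0.026,0.15,0,0],[1,-0.0325,0.19,0,0]]'
python3 -m inch '[[1,-0.007,0.04,0,0],[1,-0.0135,0.08,0,0],[1,-0.02,0.12,0,0],[1,-0.026,0.15,0,0],[1,-0.03,0.18,0,0]]'
python3 -m inch '[[1,-0.004,0.025,0,-4],[1,-0.008,0.0438,0,-8.7],[1,-0.008,0.0438,0,-8.7],[1,-0.008,0.0438,0,-8.7]]'
python3 -m inch '[[1,0,0,0,0],[1,0,0,0,0]]'
```

```text
time: 8.93
eef_pos: [0.4682, -0.3583, 0.1322]
tcp_rot: [0.076, 0.997, -0.002, 0.002]
contact_force: [0.6, -1.0, -2.7]
opening: 0.578
finger_force: 53.4
time: 9.35
eef_pos: [0.5274, -0.1723, 0.1276]
tcp_rot: [0.076, 0.997, 0.0, -0.001]
contact_force: [1.1, -0.1, -2.2]
opening: 0.58
finger_force: 53.3
time: 9.77
eef_pos: [0.5845, 0.0013, 0.1276]
tcp_rot: [0.075, 0.997, 0.0, -0.001]
contact_force: [-0.2, 0.5, -1.9]
opening: 0.579
finger_force: 53.2
time: 10.1
eef_pos: [0.5987, 0.042, 0.1275]
tcp_rot: [-0.001, 1.0, -0.0, -0.001]
contact_force: [-0.1, 0.0, -3.5]
opening: 0.58
finger_force: 53.3
time: 10.27
eef_pos: [0.5989, 0.0402, 0.1281]
tcp_rot: [0.001, 1.0, -0.0, -0.001]
contact_force: [-0.1, -0.2, -2.2]
opening: 0.581
finger_force: 53.3
```

```bash
python3 - <<'E'
from m import *
for n in ("scene","side"):
    c=cam(n); save(c,n+"3.png"); W=cloud(c).reshape(-1,3); W=W[~np.isnan(W).any(1)]
    m=(abs(W[:,2]-.16)<.012)&(abs(W[:,0]-.65)<.025)&(abs(W[:,1]-.04)<.035)
    Q=W[m]; A=np.c_[Q[:,:2],np.ones(len(Q))]; k=np.ones(len(Q),bool)
    for _ in range(6):
        p=np.linalg.lstsq(A[k],Q[k,2],rcond=None)[0]; k=abs(A@p-Q[:,2])<.0025
    print(n,len(Q),k.sum(),"slopes",p[:2].round(4),"z@(.6184,.0404)",(p@[.6184,.0404,1]).round(4))
    T=Q[k]; print("top x max",np.percentile(T[:,0],99.5).round(4),"y",np.percentile(T[:,1],[.5,99.5]).round(4))
E
python3 -c "
import cv2;a=cv2.imread('pics/scene3.png')[130:330,200:460];b=cv2.imread('pics/side3.png')[130:330,200:460];import numpy as np
cv2.imwrite('pics/c3.png',cv2.resize(np.hstack([a,b]),(800,308)))"
```

```text
scene 937 773 slopes [-0.0106  0.0006] z@(.6184,.0404) 0.1634
top x max 0.6717 y [0.0151 0.0644]
side 415 314 slopes [ 0.0024 -0.0107] z@(.6184,.0404) 0.1621
top x max 0.6667 y [0.0156 0.0677]
```

View pics/c3.png

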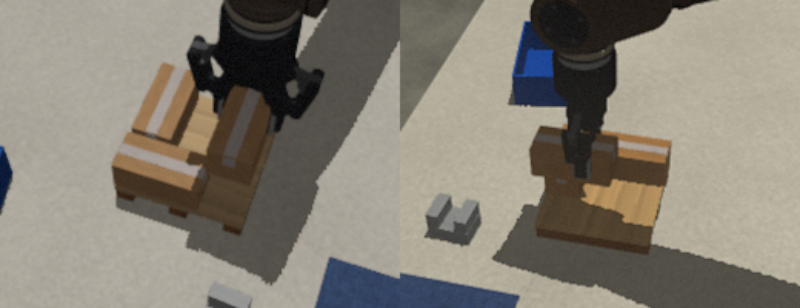

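```bash
python3 -m inch '[[1,-0.002,0,0.02,0],[1,-0.002,0,0.045,0],[1,-0.002,0,0.065,0],[1,-0.002,0,0.075,0],[1,-0.002,0,0.08,0]]' 
python3 -m inch '[[1,0,0,0.002,0],[1,0,0,0.004,0],[1,0,0,0.006,0],[1,0,0,0.007,0],[1,0,0,0.007,0]]'
python3 -m inch '[[1,0,0,0.001,0],[1,0,0,0.001,0]]'
```

```text
time: 10.78
eef_pos: [0.6, 0.0406, 0.0465]
tcp_rot: [0.001, 1.0, 0.0, -0.002]
contact_force: [0.4, 0.2, -3.2]
opening: 0.578
finger_force: 53.3
time: 11.2
eef_pos: [0.602, 0.0412, 0.0424]
tcp_rot: [-0.0, 1.0, -0.0, 0.001]
contact_force: [0.6, 0.4, -2.9]
opening: 0.58
finger_force: 53.3
time: 11.37
eef_pos: [0.6017, 0.0412, 0.041]
tcp_rot: [-0.0, 1.0, -0.0, 0.0]
contact_force: [-0.5, 0.5, -2.1]
opening: 0.579
finger_force: 53.3
```

```bash
python3 -m inch '[[1,0,-0.0005,0.001,0],[1,0,-0.0005,0.0015,0],[1,0,-0.0005,0.0015,0]]' 
python3 -m inch '[[0.3,0,0,0,0],[0,0,0,0,0],[0,0,0,0,0]]'
python3 -m inch '[[0,0,0,-0.02,0],[0,0,0,-0.05,0],[0,0,0,-0.09,0],[0,0,0,-0.12,0],[0,0,0,-0.14,0]]'
```

```text
time: 11.62
eef_pos: [0.6019, 0.0408, 0.0403]
tcp_rot: [-0.0, 1.0, 0.0, 0.0]
contact_force: [-3.7, 1.0, 4.5]
opening: 0.578
finger_force: 53.9
time: 11.87
eef_pos: [0.6019, 0.0405, 0.0393]
tcp_rot: [-0.0, 1.0, -0.0, 0.0]
contact_force: [0.2, -0.2, -0.7]
opening: 0.951
finger_force: 0.0
time: 12.28
eef_pos: [0.6033, 0.0404, 0.1835]
tcp_rot: [-0.0, 1.0, -0.0, 0.003]
contact_force: [0.3, -0.4, 0.7]
opening: 1.001
finger_force: 0.0
```

```bash
python3 -m inch '[[0,0.01,0.02,-0.03,0],[0,0.025,0.05,-0.045,0],[0,0.04,0.085,-0.055,0],[0,0.057,0.12,-0.065,0],[0,0.075,0.155,-0.07,0]]' 
python3 -m inch '[[0,0.018,0.035,0,0],[0,0.036,0.07,0,0],[0,0.052,0.1,0,0],[0,0.066,0.125,0,0],[0,0.066,0.125,0,0]]'
python3 -m inch '[[0,0,0,0,0],[0,0,0,0,0]]'
cat > s.py <<'E'
from m import *
def fit(W):
    """carton top on the slope: plane by RANSAC-ish lstsq, rect in plane coordinates"""
    Q=W[(W[:,2]>.05)&(abs(W[:,0]-.46)<.1)&(abs(W[:,1]-.333)<.08)&(W[:,2]<.16)]
    best=None; rng=np.random.default_rng(0)
    for _ in range(400):
        a=Q[rng.choice(len(Q),3,False)]; n=np.cross(a[1]-a[0],a[2]-a[0]); l=np.linalg.norm(n)
        if l<1e-6: continue
        n=n/l; n*=np.sign(n[2]) or 1
        if abs(n[2]-.866)>.04: continue
        k=abs((Q-a[0])@n)<.0025
        # prefer the higher plane (carton), the rest's plate lies 45 mm below
        if best is None or k.sum()>best.sum(): best=k
    T=Q[best]; c=T.mean(0); n=np.linalg.svd(T-c,full_matrices=False)[2][2]; n*=np.sign(n[2])
    ex=np.array([n[2],0,-n[0]]); ex/=np.linalg.norm(ex); ey=np.cross(n,ex)
    P=np.c_[(T-c)@ex,(T-c)@ey]; r=rect(np.c_[P,np.zeros(len(P))],-1,1,(-.12,.12,-.1,.1))
    for (cc,w,h,a,_) in r:
        o=c+ex*cc[0]+ey*cc[1]; d=ex*np.cos(np.radians(a))+ey*np.sin(np.radians(a)); d*=np.sign(d[0])
        print(" topcentre",o.round(4),"len",w,h,"n",n.round(3),"dir",d.round(3),"yaw",np.degrees(np.arctan2(d[1],d[0])).round(1),"centre",(o-.0225*n).round(4))
E
python3 - <<'E'
from s import *
for n in ("scene","side","wrist"):
    c=cam(n); save(c,n+"4.png")
    W=cloud(c).reshape(-1,3); W=W[~np.isnan(W).any(1)]; print(n,c["_s"]["eef_pos"],c["_s"]["tcp_rot"].round(4))
    fit(W)
    if n!="wrist":
        print(" top",rect(W,.066,.08,(.4,.8,-.2,.15))); print(" slab",rect(W,.022,.038,(.4,.8,-.2,.15)))
E
```

```text
time: 12.7
eef_pos: [0.5266, 0.1969, 0.2511]
tcp_rot: [0.001, 1.0, 0.0, 0.002]
contact_force: [1.4, 0.2, 0.0]
opening: 0.999
finger_force: 0.0
time: 13.12
eef_pos: [0.458, 0.3244, 0.2492]
tcp_rot: [-0.003, 1.0, 0.001, -0.0]
contact_force: [-0.1, -1.0, 1.0]
opening: 0.998
finger_force: 0.0
time: 13.28
eef_pos: [0.4608, 0.3203, 0.2491]
tcp_rot: [-0.0, 1.0, -0.0, 0.0]
contact_force: [1.1, 0.1, -0.3]
opening: 0.999
finger_force: 0.0
scene [0.46077908 0.32030371 0.24908696] [-2.e-04  1.e+00 -3.e-04  2.e-04]
 topcentre [0.504  0.3285 0.0672] len 0.0901 0.0683 n [-0.475  0.025  0.88 ] dir [0.064 0.998 0.006] yaw 86.3 centre [0.5147 0.3279 0.0474]
 top [(array([ 0.5951, -0.0148]), 0.1616, 0.1607, 89.6, 0.0754)]
 slab [(array([0.5554, 0.0091]), 0.1091, 0.0834, -88.5, 0.0306)]
side [0.46107271 0.31989386 0.24909327] [ 4.e-04  1.e+00 -2.e-04  1.e-04]
 topcentre [0.4312 0.3366 0.0771] len 0.1047 0.052 n [-0.498  0.027  0.867] dir [ 0.865 -0.049  0.499] yaw -3.2 centre [0.4424 0.336  0.0576]
 top [(array([ 0.6173, -0.0133]), 0.1653, 0.1054, 90.0, 0.074)]
 slab [(array([0.5521, 0.041 ]), 0.0517, 0.0278, -90.0, 0.0288)]
wrist [0.46123735 0.31967426 0.24911939] [ 7.e-04  1.e+00 -2.e-04  1.e-04]
 topcentre [0.4314 0.3358 0.077 ] len 0.1053 0.0501 n [-0.498  0.033  0.866] dir [ 0.865 -0.058  0.499] yaw -3.8 centre [0.4426 0.3351 0.0575]
```

View pics/wrist4.png

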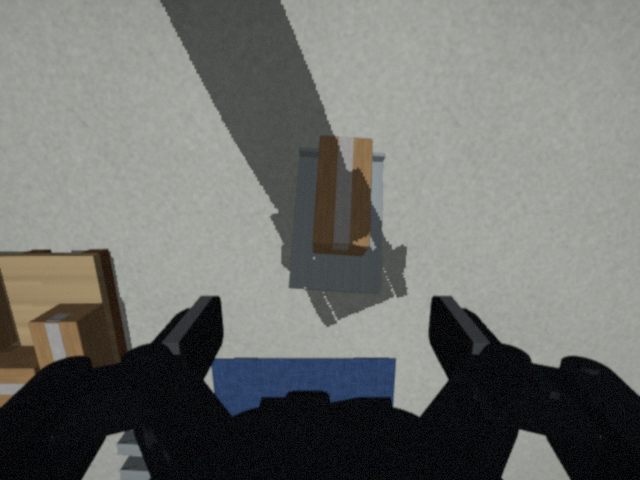

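```bash
python3 -m inch '[[0,0.0043,0.0144,0.03,3.6],[0,0.0043,0.0144,0.07,3.6],[0,0.0043,0.0144,0.11,3.6],[0,0.0043,0.0144,0.14,3.6],[0,0.0043,0.0144,0.16,3.6]]' 50
python3 -m inch '[[0,0,0,0.015,0],[0,0,0,0.03,0],[0,0,0,0.0375,0],[0,0,0,0.0375,0],[0,0,0,0.0375,0]]'
python3 -m inch '[[1,0,0,0,0],[1,0,0,0,0],[1,0,0,0,0],[1,0,0,0,0],[1,0,0,0,0]]' 50
python3 -m inch '[[1,0,0,0,0]]'
```

```text
time: 13.85
eef_pos: [0.4548, 0.333, 0.0851]
tcp_rot: [0.032, 0.999, -0.001, -0.002]
contact_force: [-0.6, -0.2, -0.3]
opening: 1.0
finger_force: 0.0
time: 14.27
eef_pos: [0.4567, 0.3346, 0.0518]
tcp_rot: [0.032, 0.999, -0.0, -0.0]
contact_force: [0.9, 0.2, 0.9]
opening: 0.998
finger_force: 0.0
time: 14.68
eef_pos: [0.4571, 0.3354, 0.0532]
tcp_rot: [0.031, 1.0, 0.0, 0.001]
contact_force: [-0.9, -0.3, 4.8]
opening: 0.578
finger_force: 53.7
time: 14.77
eef_pos: [0.4571, 0.3354, 0.0532]
tcp_rot: [0.031, 1.0, 0.0, 0.001]
contact_force: [-0.4, -1.0, 5.5]
opening: 0.58
finger_force: 53.7
```

```bash
python3 -m inch '[[1,0,0,-0.01,0],[1,0,0,-0.035,0],[1,0,0,-0.065,0],[1,0,0,-0.09,0],[1,0,0,-0.1,0]]' 60
python3 -m inch '[[1,-0.005,-0.025,0,0],[1,-0.012,-0.06,0,0],[1,-0.019,-0.1,0,0],[1,-0.026,-0.135,0,0],[1,-0.0297,-0.1534,0,0]]'
python3 -m inch '[[1,0,0,0,0],[1,0,0,0.03,0],[1,0,0,0.065,0],[1,0,0,0.09,0],[1,0,0,0.1,0]]'
python3 -m inch '[[1,0,0,0,0],[1,0,0,0,0]]'
python3 - <<'E'
from h import *
c=cam("side"); cv2.imwrite("pics/s5.png",cv2.resize(c["pixels"][200:440,200:520,::-1],(640,480)))
E
```

```text
time: 15.18
eef_pos: [0.4574, 0.3359, 0.1554]
tcp_rot: [0.031, 1.0, 0.001, 0.002]
contact_force: [0.6, 0.4, -1.8]
opening: 0.576
finger_force: 63.1
time: 15.6
eef_pos: [0.4751, 0.177, 0.1501]
tcp_rot: [0.032, 0.999, -0.001, -0.001]
contact_force: [0.6, 0.4, -3.9]
opening: 0.58
finger_force: 63.4
time: 16.02
eef_pos: [0.4719, 0.18, 0.0466]
tcp_rot: [0.031, 0.999, -0.001, -0.005]
contact_force: [-0.4, -1.1, -3.2]
opening: 0.575
finger_force: 63.4
time: 16.18
eef_pos: [0.476, 0.1806, 0.0515]
tcp_rot: [0.031, 1.0, 0.0, -0.001]
contact_force: [-0.1, -0.2, -2.8]
opening: 0.579
finger_force: 63.4
```

View pics/s5.png

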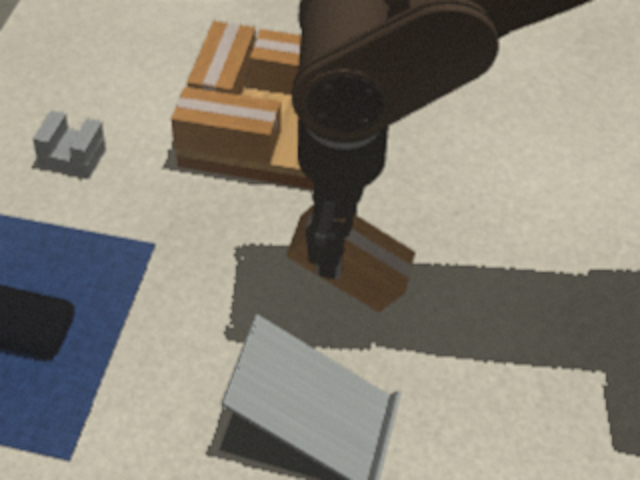

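```bash
python3 -m inch '[[1,0,0,0.006,0],[1,0,0,0.0105,0],[1,-0.0079,0.0005,0.0173,0],[1,-0.0147,0.0009,0.0249,0]]'
python3 -m inch '[[1,-0.003,0,0.004,0],[1,-0.0058,0.0004,0.0086,0],[1,-0.0081,0.0005,0.013,0],[1,-0.0104,0.0007,0.0175,0],[1,-0.0104,0.0007,0.0175,0]]'
python3 - <<'E'
from m import *
for n in ("scene","side"):
    c=cam(n); W=cloud(c).reshape(-1,3); W=W[~np.isnan(W).any(1)]
    m=(abs(W[:,2]-.05)<.04)&(abs(W[:,0]-.45)<.11)&(abs(W[:,1]-.18)<.06)
    print(n,rect(W,.035,.06,(.36,.56,.12,.24)),np.percentile(W[m][:,2],99).round(3))
    cv2.imwrite(f"pics/{n}6.png",cv2.resize(c["pixels"][150:330,240:480,::-1],(400,300)))
cv2.imwrite("pics/c6.png",np.hstack([cv2.imread("pics/scene6.png"),cv2.imread("pics/side6.png")]))
E
```

```text
time: 16.57
eef_pos: [0.4915, 0.1798, 0.0288]
tcp_rot: [0.03, 1.0, -0.001, -0.0]
contact_force: [-3.0, -2.8, 5.2]
opening: 0.576
finger_force: 64.7
time: 16.98
eef_pos: [0.5034, 0.1796, 0.0111]
tcp_rot: [0.031, 1.0, -0.001, 0.001]
contact_force: [0.5, -2.9, 3.5]
opening: 0.579
finger_force: 64.7
scene [(array([0.5128, 0.1781]), 0.052, 0.049, 88.7, 0.0498)] 0.089
side [(array([0.4597, 0.1828]), 0.067, 0.0526, -3.0, 0.0459)] 0.087
```

View pics/c6.png

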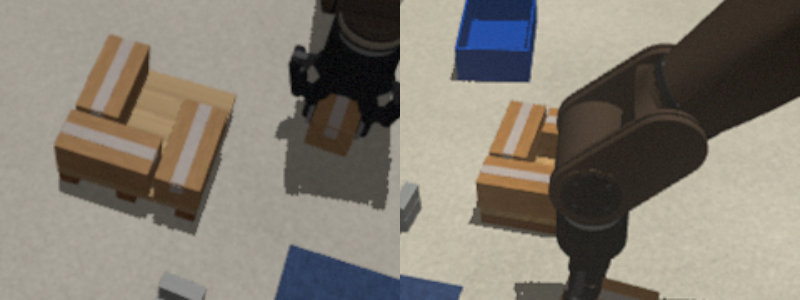

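```bash
python3 -m inch '[[1,-0.001,0,0.0015,0],[1,-0.001,0,0.003,0],[1,-0.001,0,0.003,0],[1,-0.001,0,0.003,0]]'
cat > lv.py <<'E'
from m import *
def level(W,x,y,z):
    Q=W[(abs(W[:,2]-z)<.012)&(abs(W[:,0]-x)<.06)&(abs(W[:,1]-y)<.06)]
    A=np.c_[Q[:,:2]-[x,y],np.ones(len(Q))]; rng=np.random.default_rng(1); b=None
    for _ in range(500):
        i=rng.choice(len(Q),3,False)
        try: p=np.linalg.solve(A[i],Q[i,2])
        except Exception: continue
        if np.abs(p[:2]).max()>.2: continue
        k=abs(A@p-Q[:,2])<.0015
        if b is None or k.sum()>b.sum(): b=k
    p=np.linalg.lstsq(A[b],Q[b,2],rcond=None)[0]; T=Q[b]
    print("  n",b.sum(),"slopes",p[:2].round(4),"z",p[2].round(4),"x",np.percentile(T[:,0],[.5,99.5]).round(4),"y",np.percentile(T[:,1],[.5,99.5]).round(4))
E
python3 - <<'E'
from lv import *
for n in ("scene","side"):
    c=cam(n); W=cloud(c).reshape(-1,3); W=W[~np.isnan(W).any(1)]; print(n); level(W,.52 if n=="scene" else .46,.18,.047)
E
```

```text
time: 17.42
eef_pos: [0.5046, 0.1797, 0.0085]
tcp_rot: [0.031, 1.0, -0.0, 0.002]
contact_force: [1.9, -4.1, 7.6]
opening: 0.576
finger_force: 65.2
scene
  n 374 slopes [-0.0019 -0.0237] z 0.0475 x [0.4901 0.5377] y [0.1527 0.2049]
side
  n 486 slopes [0.0286 0.0172] z 0.0451 x [0.4277 0.5011] y [0.1573 0.209 ]
```

```bash
python3 -m inch '[[1,0,0,0.001,0],[1,0,0,0.002,0],[1,0,0,0.002,0]]'
python3 -m inch '[[0.3,0,0,0,0],[0.2,0,0,0,0],[0.2,0,0,-0.004,0],[0.2,0,0,-0.004,0]]'
python3 -m inch '[[1,0,0,0,0],[1,0,0,0,0],[1,0,0,0,0],[1,0,0,0,0],[1,0,0,0,0]]' 50
python3 -m inch '[[1,0,0,-0.01,0],[1,0,0,-0.04,0],[1,0,0,-0.075,0],[1,0,0,-0.11,0],[1,0,0,-0.12,0]]'
```

```text
time: 17.77
eef_pos: [0.5053, 0.1798, 0.0068]
tcp_rot: [0.031, 1.0, -0.0, 0.003]
contact_force: [1.6, -5.6, 6.4]
opening: 0.578
finger_force: 65.1
time: 18.1
eef_pos: [0.5024, 0.1804, 0.0086]
tcp_rot: [0.032, 1.0, 0.0, 0.0]
contact_force: [0.5, -0.1, 0.1]
opening: 0.802
finger_force: 0.0
time: 18.52
eef_pos: [0.5026, 0.1802, 0.0085]
tcp_rot: [0.031, 1.0, 0.0, 0.0]
contact_force: [0.0, 0.2, 1.9]
opening: 0.579
finger_force: 53.6
time: 18.93
eef_pos: [0.5051, 0.1806, 0.134]
tcp_rot: [0.031, 0.999, 0.001, 0.004]
contact_force: [0.5, 0.4, -2.7]
opening: 0.577
finger_force: 53.5
```

```bash
python3 -m inch '[[1,-0.008,-0.03,0,0],[1,-0.0175,-0.07,0,0],[1,-0.0275,-0.11,0,0],[1,-0.0375,-0.15,0,0],[1,-0.0455,-0.182,0,0]]'
python3 -m inch '[[1,0,0,0,4],[1,0,0,0,11],[1,0,0,0,18],[1,0,0,0,25],[1,0,0,0,32]]'
python3 -m inch '[[1,0,0,0,7],[1,0,0,0,14],[1,0,0,0,21],[1,0,0,0,28],[1,0,0,0,35]]'
python3 -m inch '[[1,0,0,0,7],[1,0,0,0,13],[1,0,0,0,18],[1,0,0,0,19.4],[1,0,0,0,19.4]]'
python3 -m inch '[[1,0,0,0,0],[1,0,0,0,0]]'
python3 - <<'E'
from lv import *
for n in ("scene","side"):
    c=cam(n); W=cloud(c).reshape(-1,3); W=W[~np.isnan(W).any(1)]; print(n); level(W,.537,.045,.164)
    cv2.imwrite(f"pics/{n}7.png",cv2.resize(c["pixels"][150:330,240:480,::-1],(400,300)))
cv2.imwrite("pics/c7.png",np.hstack([cv2.imread("pics/scene7.png"),cv2.imread("pics/side7.png")]))
E
```

```text
time: 19.35
eef_pos: [0.5354, -0.0067, 0.1269]
tcp_rot: [0.032, 0.999, -0.0, -0.001]
contact_force: [0.3, -0.1, -4.0]
opening: 0.583
finger_force: 53.3
time: 19.77
eef_pos: [0.535, -0.0044, 0.1264]
tcp_rot: [0.309, 0.951, -0.0, -0.002]
contact_force: [-0.3, -0.6, -3.3]
opening: 0.578
finger_force: 53.8
time: 20.18
eef_pos: [0.535, -0.0042, 0.1264]
tcp_rot: [0.58, 0.814, -0.001, -0.002]
contact_force: [-0.1, 0.2, -3.7]
opening: 0.58
finger_force: 53.9
time: 20.6
eef_pos: [0.5353, -0.0043, 0.1269]
tcp_rot: [0.707, 0.707, -0.001, -0.001]
contact_force: [0.3, -0.3, -2.8]
opening: 0.576
finger_force: 53.9
time: 20.77
eef_pos: [0.536, -0.0044, 0.1278]
tcp_rot: [0.707, 0.708, -0.0, -0.0]
contact_force: [0.1, 0.8, -2.8]
opening: 0.577
finger_force: 53.9
scene
  n 695 slopes [-0.004  -0.0091] z 0.1648 x [0.5132 0.5641] y [-0.0037  0.0668]
side
  n 560 slopes [ 0.0227 -0.0058] z 0.1638 x [0.5022 0.5611] y [-0.0139  0.0705]
```

View pics/c7.png

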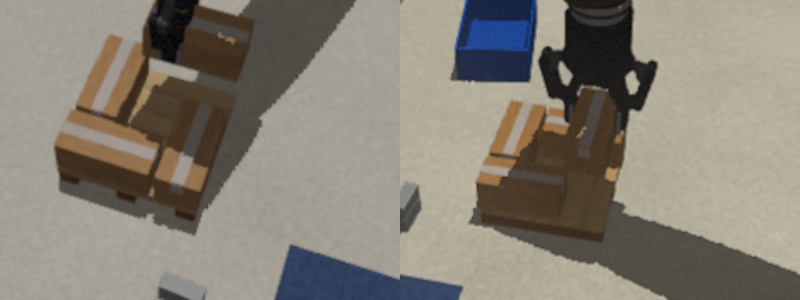

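```bash
python3 -m inch '[[1,-0.0022,0.0007,0.02,0],[1,-0.0022,0.0007,0.045,0],[1,-0.0022,0.0007,0.065,0],[1,-0.0022,0.0007,0.075,0],[1,-0.0022,0.0007,0.078,0]]' 
python3 -m inch '[[1,0,0,0.003,0],[1,0,0,0.006,0],[1,0,0,0.008,0],[1,0,0,0.0095,0],[1,0,0,0.0095,0]]'
python3 -m inch '[[1,0,0,0.001,0],[1,0,0,0.001,0]]'
```

```text
time: 21.28
eef_pos: [0.5354, -0.0063, 0.048]
tcp_rot: [0.707, 0.707, -0.001, -0.002]
contact_force: [0.1, 0.2, -2.8]
opening: 0.576
finger_force: 53.6
time: 21.7
eef_pos: [0.5375, -0.0067, 0.0413]
tcp_rot: [0.707, 0.707, 0.0, 0.0]
contact_force: [-0.3, 0.1, -3.1]
opening: 0.579
finger_force: 53.6
time: 21.87
eef_pos: [0.5373, -0.0067, 0.0401]
tcp_rot: [0.707, 0.707, 0.0, 0.0]
contact_force: [0.3, -0.2, -3.1]
opening: 0.575
finger_force: 53.6
```

```bash
python3 -m inch '[[1,0,0,0.001,0],[1,0,0,0.0015,0],[1,0,0,0.0015,0]]' 
python3 -m inch '[[1,0,0,0.0005,0],[1,0,0,0.001,0],[1,0,0,0.001,0]]'
```

```text
time: 22.12
eef_pos: [0.5372, -0.0067, 0.0385]
tcp_rot: [0.707, 0.707, 0.0, 0.0]
contact_force: [-0.7, -0.2, -1.4]
opening: 0.581
finger_force: 54.0
time: 22.37
eef_pos: [0.5372, -0.0067, 0.0385]
tcp_rot: [0.707, 0.707, -0.0, -0.0]
contact_force: [-4.3, 0.9, 4.4]
opening: 0.577
finger_force: 54.8
```

Contact with the slab; release, lift and check.

```bash
python3 -m inch '[[0.3,0,0,0,0],[0,0,0,0,0],[0,0,0,0,0]]'
python3 -m inch '[[0,0,0,-0.02,0],[0,0,0,-0.05,0],[0,0,0,-0.09,0],[0,0,0,-0.13,0],[0,0,0,-0.16,0]]'
python3 -m inch '[[0,-0.03,0,-0.01,0],[0,-0.07,0,-0.02,0],[0,-0.11,0,-0.02,0],[0,-0.15,0,-0.02,0],[0,-0.18,0,-0.02,0]]'
python3 -m inch '[[0,-0.04,0,0,0],[0,-0.07,0,0,0],[0,-0.08,0,0,0],[0,-0.08,0,0,0]]'
python3 - <<'E'
from lv import *
for n in ("scene","side"):
    c=cam(n); W=cloud(c).reshape(-1,3); W=W[~np.isnan(W).any(1)]; print(n)
    print(" top",rect(W,.066,.08,(.4,.8,-.2,.15)))
    for nm,x,y in (("slip",.5644,-.0686),("seat",.6459,-.0411),("c",.6184,.0404),("d",.5369,.0129)):
        level(W[(abs(W[:,0]-x)<(.045 if nm in "slipc" else .02))&(abs(W[:,1]-y)<(.045 if nm in "seatd" and nm!="c" else .02))],x,y,.075)
    cv2.imwrite(f"pics/{n}8.png",cv2.resize(c["pixels"][150:330,240:480,::-1],(400,300)))
cv2.imwrite("pics/c8.png",np.hstack([cv2.imread("pics/scene8.png"),cv2.imread("pics/side8.png")]))
E
```

```text
time: 22.62
eef_pos: [0.5376, -0.0067, 0.0376]
tcp_rot: [0.707, 0.707, 0.0, 0.0]
contact_force: [0.6, 0.1, -0.6]
opening: 0.953
finger_force: 0.0
time: 23.03
eef_pos: [0.5381, -0.0068, 0.2009]
tcp_rot: [0.707, 0.707, 0.001, 0.002]
contact_force: [-0.3, 0.0, -0.6]
opening: 1.002
finger_force: 0.0
time: 23.45
eef_pos: [0.5371, -0.1895, 0.2179]
tcp_rot: [0.707, 0.707, 0.0, 0.001]
contact_force: [0.4, 0.6, 0.2]
opening: 0.998
finger_force: 0.0
time: 23.78
eef_pos: [0.5368, -0.269, 0.217]
tcp_rot: [0.708, 0.706, -0.0, 0.0]
contact_force: [0.2, -0.2, -0.2]
opening: 1.002
finger_force: 0.0
scene
 top [(array([ 0.5947, -0.0147]), 0.1618, 0.1614, -0.3, 0.0754)]
  n 631 slopes [-0.0069  0.0132] z 0.0758 x [0.5196 0.609 ] y [-0.0883 -0.0488]
  n 746 slopes [0.0157 0.002 ] z 0.0757 x [0.626  0.6658] y [-0.0854  0.0036]
  n 742 slopes [-0.0017  0.0017] z 0.0756 x [0.5741 0.6627] y [0.0206 0.0602]
  n 620 slopes [-0.0054  0.0099] z 0.0757 x [0.5171 0.5566] y [-0.0315  0.0575]
side
 top [(array([ 0.5895, -0.0122]), 0.1629, 0.1606, 89.8, 0.0741)]
  n 339 slopes [ 0.     -0.0303] z 0.0742 x [0.5198 0.6088] y [-0.0881 -0.049 ]
  n 342 slopes [0.0184 0.0056] z 0.0742 x [0.6261 0.6653] y [-0.0853  0.0035]
  n 393 slopes [0.0094 0.013 ] z 0.0743 x [0.5736 0.663 ] y [0.0209 0.0602]
  n 399 slopes [-0.0115  0.0132] z 0.0742 x [0.5173 0.5567] y [-0.0313  0.0578]
```

View pics/c8.png

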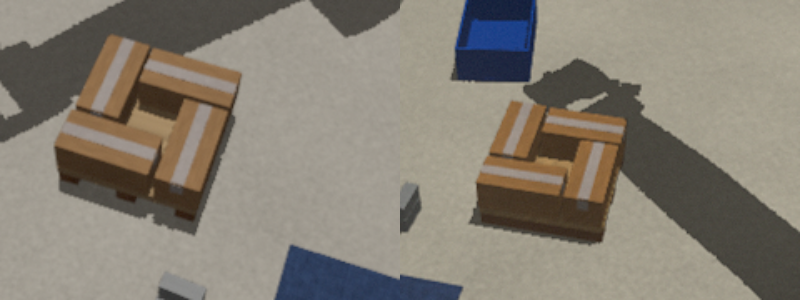

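The picture shows four level cartons in a clean pinwheel, with the open square at (155,110) px in the scene half. The outer rectangle measures about 162 x 161 mm. Nothing else is disturbed, so I am handing in.

```bash
python3 -c "
from plant import ctrl
print(ctrl.sign_off())"
```

```text
the job is handed in; nothing more can be done
None
```

All four cartons lie flat in the pinwheel, within about 2 mm of flush with the slab's edges, the gripper is clear of everything, and I handed the job in at about 24 s; no verdict came back.

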